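# Bring a tested relay out of the test dock

### The arm

A 7-joint arm with a two-finger parallel gripper is mounted at the origin on a cart in front of the work surface, level with it; the furniture and walls round the work are solid. World frame = base frame: x ahead of the robot, y to its left, z up, the work surface at z = 0. Lengths are in mm, angles in rad, forces in N, time in s.
With the tool pointing down it reaches from about 400 to 850 mm from the base axis. Payload 4.5 kg.
Tool frame: the origin (TCP) lies at the very end of the fingers, on their centre line; the grasp point (between the pads) lies 19 mm behind it; x points along the fingers, y is the direction in which the jaws open and shut, and the axes are right-handed (so a half turn about x gives the same grasp; the last joint's range is limited). The gripper opens to 88 mm and grips with 3 to 60 N. Pads are 18 mm wide; open, the fingers measure 123 mm over their backs; the gripper's body (75 mm by 187 mm) begins 45 mm behind the grasp point.
Start: joints at [1.213, 0.689, -0.195, 1.565, 0.157, 0.902, -0.215], TCP at [238.688, -577.652, 238.743] pointing down, gripper open.
Joint ranges: [-3.01, 3.01], [-0.46, 2.08], [-1.47, 1.51], [0.13, 2.56], [-1, 4.14], [0.04, 2.09], [-2.66, 2.66]. Speed limits (rad/s): [2.57, 2.57, 3.14, 3.14, 3.14, 3.14, 3.14].

### API

Orientations are given as a unit quaternion [w, x, y, z].
In Python, from workcell import manip gives the robot as it stands. The module is installed in compiled form; this text tells all that it offers.
- The arm moves only by the tool send_rows, never from a script. Its argument "steps" is a list that holds one entry, the list of rows, each a list of 7 numbers: the shift along the tool's x, y, z in m, then the turn, a rotation vector about the tool's x, y, z in rad, then the finger opening in m, from 0 to 0.0881. A call has 1 to 12 rows; each row shifts and turns the pose as measured when the row begins, along the tool's axes as they then stand; what a row does not reach is not made up. A row lasts 1/12 s, in which the tool goes at most 41.7 mm and 7.16 degrees, less where a joint would pass 70% of its speed; a pose out of reach is approached as far as the arm can. A call with a gripper value outside its range is refused whole. The fingers move at their own pace and stop on an object; the grip force is fixed at half the most. Time passes only in rows, so rows that do not move let the fingers close. It gives the time, the measured TCP pose, the force and the opening at its end, in the units of the state.
- manip.get_state(): the state, without advancing time (a new reading comes with each control period).
- manip.camera(name): name is "scene" or "top"; returns (picture, depth): 480x640x3 uint8, red, green, blue; 480x640 float32, mm along the optical axis (not along the pixel's ray), 0 where there is no reading.
- manip.camera_info(name): a dict with "fovy" (degrees; the focal length in pixels is half the picture's height over the tangent of half this angle, whatever the lens; pixels are square), "cx", "cy" (the principal point, pixels), "distortion" ([k1, k2, p1, p2, k3] as OpenCV has them; the pictures are not rectified), "R" (3x3) and "t" (3): a world point X has camera coordinates R X + t. Camera axes: x right, y down, z forward; pixel columns grow to the right and rows downward; lengths in mm; the calibration is good to about 2 mm. A picture is of the moment at which its call begins. camera_info takes no time and is no camera call.
- manip.job_done(): hands the job in, once; it reports no verdict.
Trained networks look in the newest picture that a camera, given by its name, has taken for a name from the list of things; names that differ only in an ending like _2 or _b are one class to them, and where a whole thing is asked for, a point or a joint stands for the part that bears it (a point fixed in the world has none). Each returns a list of dicts, best first, with "score" (0 to 1); they miss things now and then, are a little off and sometimes report something else, mostly with a low value. They report only what shows in the picture. A call takes as long as a camera call. They do not tell look-alikes from the thing itself.
- manip.find_in(camera, target): "rect" ([left, top, right, bottom] in pixels, round what is visible of it).
- manip.regions_of(camera, target): "mask" (480x640 bool, what is visible of it) and "rect" ([left, top, right, bottom] in pixels, round what is visible of it).
- manip.pinpoint(camera, target): "point" ([column, row] in pixels: a listed point, or the origin of a listed thing).
The state is a dict: "time_s": time; "q": joint angles; "dq": joint speeds; "joint_torque": joint torques, N m; "ee_pos": TCP position; "orientation": TCP orientation; "wrist_force": force on the tool from outside, world axes, zero at the start; "wrist_torque": the same for the moment, N m; "width": finger opening in mm.
Only numpy, scipy, OpenCV 4.12 (cv2) and the standard library are available. Lean on these libraries where they do the work, as an engineer would, in place of code of your own. Each camera call takes 0.05 s, during which the arm holds its last target.

### The job

The relay with the raised cap has finished its test in the two-bay dock. Push that slide's locking bolt back with a fingertip, hook a fingertip behind the slide's front lip and draw it out to its stop, then push the bolt home again so that the slide is locked out for unloading. Do not grip the lip (leave the black plate on its front untouched), do not touch the relays, which stay in their pockets, and leave the other bay locked and everything else where it is.

Things in the scene. Friction and masses are not known exactly. Their poses are not given: they have to be found in the camera images.
- dock: Two-bay relay test dock, fixed: base 190 (x) x 222 mm (y), centre rail, two outer rails 30 mm wide (outer edges 111 mm off the middle, tops 27 mm up), grey contact head 60 mm high at the rear (x over 154 mm). Its two slides lie side by side, 44 mm left and right of the middle. Origin: middle of the front edge at bench height; x to the rear, into the dock, y to the dock's left, z up.
- slide_left (a joint): Travel of the left slide (m): 0 plugged in at the rear, grows as it is drawn out to the front (dock's -x), 0.085 at its stop. Friction about 2.5 N; stays where it is left. With the bolt home it moves only 2 mm. Out past 0.081 the bolt can go home again behind the nest block and locks it out; short of that the bolt strikes the block's side.
- lip_left (a point): Middle of the top edge of the left slide's upturned front lip, on its inner (rear) face, 40 mm above the bench; moves with the slide. Lip 66 mm wide, 5 mm thick, 23 mm high above the slide's floor (17 mm above the bench). Behind it an open bay 57 mm long, 66 mm wide, then the nest block (top 27 mm up). The bolt, home, juts 13 mm into the bay's outer rear corner. Axes as the dock's.
- bolt_left (a joint): Travel of the left slide's locking bolt (m): 0 home (rod across the slide's path), grows as its knob is pushed sideways to the outside of the dock (dock's +y), 0.018 at its stop; rod clear of the slide from 0.012 on. Friction about 1.5 N, no spring: it stays where it is left. May start up to 2 mm from home.
- knob_left (a point): Centre of the top of the left bolt's black knob, 53 mm above the bench: an upright cylinder 14 mm in diameter and 22 mm high, over the left outer rail, 51 mm behind the dock's front edge and, with the bolt home, 88 mm off the dock's middle. Moves with the bolt. Axes as the dock's.
- nest_left (a point): Middle of the floor of the relay pocket in the left slide, 19 mm above the bench, 100 mm behind the lip's inner face; the pocket is 39 x 32 mm and 8 mm deep; the nest block reaches from 57 to 128 mm behind the lip. Moves with the slide. Axes as the dock's.
- slide_right (a joint): Travel of the right slide (m): 0 plugged in at the rear, grows as it is drawn out to the front (dock's -x), 0.085 at its stop. Friction about 2.5 N; stays where it is left. With the bolt home it moves only 2 mm. Out past 0.081 the bolt can go home again behind the nest block and locks it out; short of that the bolt strikes the block's side.
- lip_right (a point): Middle of the top edge of the right slide's upturned front lip, on its inner (rear) face, 40 mm above the bench; moves with the slide. Lip 66 mm wide, 5 mm thick, 23 mm high above the slide's floor (17 mm above the bench). Behind it an open bay 57 mm long, 66 mm wide, then the nest block (top 27 mm up). The bolt, home, juts 13 mm into the bay's outer rear corner. Axes as the dock's.
- bolt_right (a joint): Travel of the right slide's locking bolt (m): 0 home (rod across the slide's path), grows as its knob is pushed sideways to the outside of the dock (dock's -y), 0.018 at its stop; rod clear of the slide from 0.012 on. Friction about 1.5 N, no spring: it stays where it is left. May start up to 2 mm from home.
- knob_right (a point): Centre of the top of the right bolt's black knob, 53 mm above the bench: an upright cylinder 14 mm in diameter and 22 mm high, over the right outer rail, 51 mm behind the dock's front edge and, with the bolt home, 88 mm off the dock's middle. Moves with the bolt. Axes as the dock's.
- nest_right (a point): Middle of the floor of the relay pocket in the right slide, 19 mm above the bench, 100 mm behind the lip's inner face; the pocket is 39 x 32 mm and 8 mm deep; the nest block reaches from 57 to 128 mm behind the lip. Moves with the slide. Axes as the dock's.
- relay_capped_center (a point): Centre (12 mm above its underside) of the relay with a raised cap: white block 35 x 28 x 22 mm with a smaller orange step 4 mm high on its top; sits loose in the pocket of one of the two slides.
- relay_plain_center (a point): Centre (12 mm above its underside) of the plain relay: black block 35 x 28 x 22 mm, flat on top; sits loose in the pocket of the other slide.
- tweezers: Steel tweezers, 124 x 14 x 8 mm, lying along the left of the dock; a bystander. Origin under its middle; its longer side is its x axis.
- driver_yellow: Small screwdriver with black and yellow handle, 145 x 10 x 10 mm, lying along the right of the dock; a bystander. Origin under its middle; its longer side is its x axis.
- loupe: Black stand loupe, 41 mm in diameter, 34 mm high, to the left of the dock's rear; a bystander. Origin under its middle.
- side_cutter: Side cutter with red handles, 125 x 44 x 12 mm, on the bench to the left; a bystander. Origin under its middle; its longer side is its x axis.
- solder_spool: White spool, 62 x 77 x 38 mm, on the bench to the right; a bystander. Origin under its middle; its longer side is its y axis.
- relay_capped: The capped relay itself (see its centre point); origin in the middle of its underside.
- relay_plain: The plain relay itself (see its centre point); origin in the middle of its underside.
- front_left (a point): Middle of the black front plate with a paper label, 66 x 3 x 24 mm, on the outside of the left slide's lip (lip and plate together 8 mm thick); 25 mm above the bench, 8 mm in front of the lip's inner face. Not to be touched. Axes as the dock's.
- front_right (a point): Middle of the black front plate with a paper label, 66 x 3 x 24 mm, on the outside of the right slide's lip (lip and plate together 8 mm thick); 25 mm above the bench, 8 mm in front of the lip's inner face. Not to be touched. Axes as the dock's.
There are look-alikes about, which are no part of the job. What is shaped like the relay_plain but blue or red is not meant.

How it is judged:
By the outcome, as a careful person would: the job done as asked, in the order asked, and still so for the second after the job is handed in, with the robot touching nothing.
It also fails if it takes over 53 s, if anything falls off the work surface, if the arm or the gripper's body presses on something with over 40 N, if the wrist force passes 120 N, or if a joint passes its speed limit or range.

## Working session

There is one attempt and no reset: what is moved stays moved. The work goes in short steps, Python scripts to look and compute and a tool call to move; the robot and the scene stay as the last step left them, time stands still between calls to the robot, and variables do not carry over. Pictures are saved under pics/ and viewed, and the job is handed in when it is done.

Besides the shell and the picture viewer there is one more tool, called after "Request:" in YAML: its name, and indented under it one key for each argument. send_rows: Moves the arm, as the interface text tells. Its arguments: {"type":"object","properties":{"steps":{"type":"array","items":{"type":"array","items":{"type":"array","items":{"type":"number"}}}}},"required":["steps"]}

```bash
mkdir -p pics; ls
python3 - <<'E'
from workcell import manip
import cv2
print(manip.get_state())
for n in("scene","top"):
    p,d=manip.camera(n); cv2.imwrite(f"pics/{n}0.png",p[:,:,::-1]); print(manip.camera_info(n))
E
```

```text
pics
{'time_s': 0.0, 'q': array([ 1.21277505,  0.68997718, -0.19451402,  1.56634554,  0.15727543,
        0.90249897, -0.21508392]), 'dq': array([-5.55601564e-04, -5.90885615e-05, -9.31608566e-04,  8.35230103e-04,
       -3.10254298e-04, -5.05687466e-05,  3.36090164e-05]), 'joint_torque': array([ 3.42363173e-04, -5.27569306e+01, -1.26690645e+00, -1.53426397e+01,
       -5.26798808e-02,  6.58236619e-03,  1.76346362e-04]), 'ee_pos': array([ 238.38664073, -577.06326112,  237.91387752]), 'orientation': array([-0.13704594, -0.69340776, -0.13830379,  0.69374069]), 'wrist_force': array([-0.39818222,  0.06437344,  0.00727453]), 'wrist_torque': array([0.0140144 , 0.00235596, 0.03496248]), 'width': 87.96274829576949}
{'fovy': 57.995184659570015, 'cx': 320.56893633585776, 'cy': 235.86874611234228, 'distortion': array([-0.03163008,  0.        ,  0.        ,  0.        ,  0.        ]), 'R': array([[-0.64620213, -0.76315508,  0.00413925],
       [-0.43958774,  0.36777664, -0.81945285],
       [ 0.62384729, -0.53135174, -0.57313166]]), 't': array([480.0580394 , 245.70476698, 612.03043093])}
{'fovy': 54.10885997954008, 'cx': 320.816149399393, 'cy': 240.11370802511772, 'distortion': array([-0.10315157,  0.        ,  0.        ,  0.        ,  0.        ]), 'R': array([[ 0.02750639, -0.99955686,  0.01137903],
       [-0.98842206, -0.02889566, -0.1489526 ],
       [ 0.1492154 , -0.00715014, -0.98877886]]), 't': array([124.17948835, 571.33391233, 953.82894874])}
```

View pics/scene0.png

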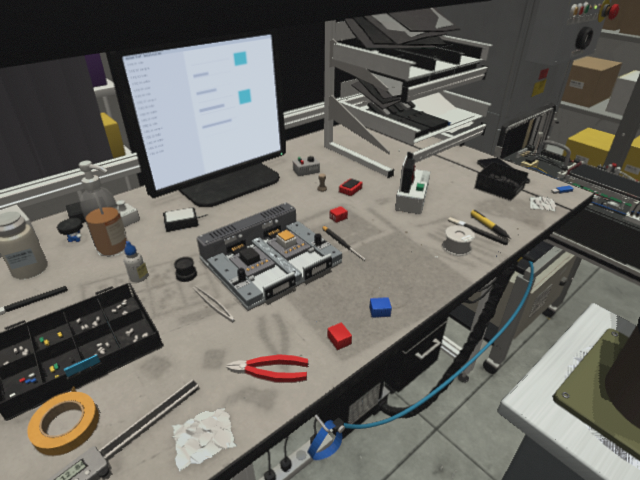

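View pics/top0.png

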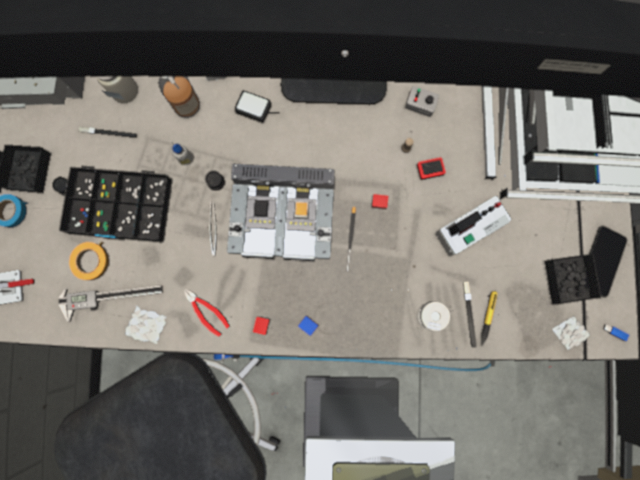

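```bash
cat > h.py <<'E'
import numpy as np, cv2
from workcell import manip
def K(n):
    i=manip.camera_info(n); f=240/np.tan(np.radians(i['fovy'])/2)
    return np.array([[f,0,i['cx']],[0,f,i['cy']],[0,0,1]]),i['distortion'],i['R'],i['t']
def onz(n,p,z):
    k,d,R,t=K(n); u=cv2.undistortPoints(np.array([[p]],float),k,d)[0,0]
    r=R.T@np.array([u[0],u[1],1]); c=-R.T@t
    return c+r*(z-c[2])/r[2]
def proj(n,X):
    k,d,R,t=K(n); return cv2.projectPoints(np.atleast_2d(X).astype(float),cv2.Rodrigues(R)[0],t,k,d)[0][:,0]
def bydepth(n,p,D):
    k,d,R,t=K(n); u=cv2.undistortPoints(np.array([[p]],float),k,d)[0,0]
    z=D[int(round(p[1])),int(round(p[0]))]; return R.T@(np.array([u[0],u[1],1])*z-t)
E
python3 - <<'E'
from h import *
Z=dict(dock=0,knob_left=53,knob_right=53,lip_left=40,lip_right=40,nest_left=19,nest_right=19,relay_capped_center=31,relay_plain_center=31)
for n in("scene","top"):
    p,D=manip.camera(n)
    c=p[190:315,185:375] if n=="scene" else p[150:275,200:390]
    cv2.imwrite(f"pics/{n}c.png",cv2.resize(c,None,fx=4,fy=4,interpolation=cv2.INTER_CUBIC)[:,:,::-1])
    for t,z in Z.items():
        for r in manip.pinpoint(n,t)[:2]:
            print(n,t,round(r['score'],2),np.round(r['point'],1),onz(n,r['point'],z).round(1))
E
```

```text
scene dock 0.75 [298.3 285.8] [535.9 230.8   0. ]
scene knob_left 0.67 [237.7 271.5] [587.8 326.2  53. ]
scene knob_right 0.65 [321.7 233.9] [581.4 134.1  53. ]
scene lip_left 0.92 [279.4 280.5] [532.5 275.   40. ]
scene lip_left 0.59 [283.9 238.6] [632.2 191.8  40. ]
scene lip_right 0.63 [317.8 258. ] [538.6 180.1  40. ]
scene nest_left 0.74 [248.8 261.9] [637.  275.1  19. ]
scene nest_right 0.75 [282.7 244.2] [642.  188.8  19. ]
scene relay_capped_center 0.5 [285.7 240.2] [635.7 185.1  31. ]
scene relay_capped_center 0.26 [319.7 256.4] [549.  166.6  31. ]
scene relay_plain_center 0.87 [337.5 334.5] [376.8 275.1  31. ]
scene relay_plain_center 0.8 [338.5 212.8] [645.   29.8  31. ]
top dock 0.74 [281.7 257.1] [533.7 224.9   0. ]
top knob_left 0.54 [236.  226.6] [589.5 319.9  53. ]
top knob_left 0.4 [298.1 257. ] [529.  186.8  53. ]
top knob_right 0.66 [258.9 254.1] [532.6 268.8  53. ]
top knob_right 0.38 [319.9 232.3] [582.5 142.8  53. ]
top lip_left 0.81 [258.  253.6] [535.2 272.4  40. ]
top lip_right 0.82 [298.  256.9] [530.6 187.5  40. ]
top nest_left 0.88 [261.  210.2] [633.5 273.   19. ]
top nest_right 0.66 [302.7 209.8] [637.  181.7  19. ]
top relay_capped_center 0.63 [302.3 209.5] [635.1 182.2  31. ]
top relay_plain_center 0.77 [259.1 323.7] [388.5 264.6  31. ]
top relay_plain_center 0.71 [307.7 323.6] [391.8 162.8  31. ]
```

View pics/scenec.png

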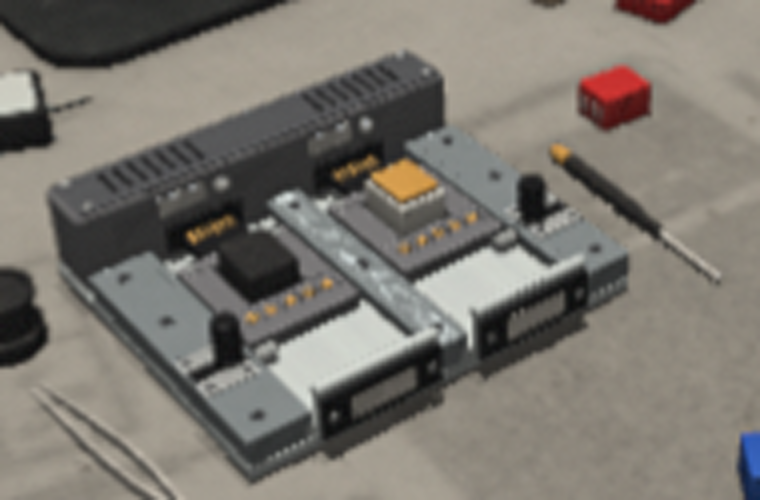

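View pics/topc.png

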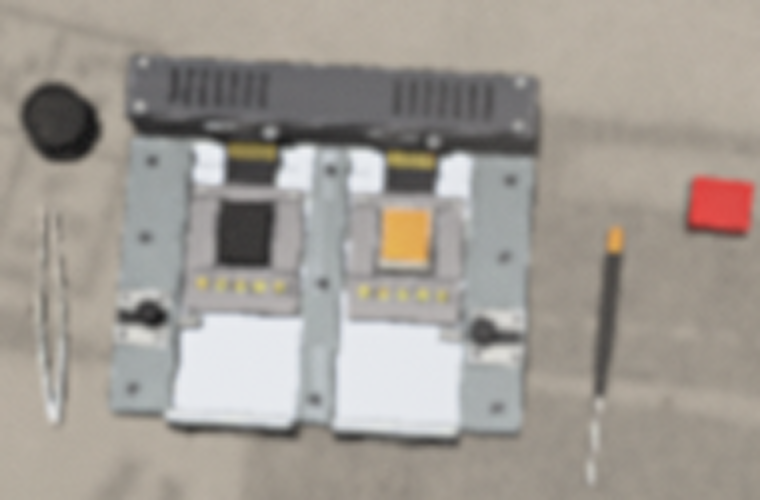

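```bash
cat > fit.py <<'E'
from h import *
from scipy.optimize import least_squares
obs=[("top",(0,111,27),(110,412)),("top",(0,-111,27),(521,436)),("top",(190,111,60),(130,57)),("top",(190,-111,60),(539,76)),
("top",(51,88,53),(153,314)),("top",(51,-88,53),(484,331)),
("scene",(0,-111,27),(628,255)),("scene",(0,111,27),(247,447)),("scene",(154,111,60),(56,200)),("scene",(154,-111,60),(443,80)),("scene",(51,88,53),(225,318)),("scene",(51,-88,53),(531,180))]
def W(p,X):
    c,s=np.cos(p[2]),np.sin(p[2]); X=np.atleast_2d(X).astype(float)
    return np.c_[p[0]+c*X[:,0]-s*X[:,1],p[1]+s*X[:,0]+c*X[:,1],X[:,2]]
def full(n,c): o=(200,150) if n=="top" else (185,190); return np.array([o[0]+c[0]/4-.4,o[1]+c[1]/4-.4])
def res(p): return np.concatenate([proj(n,W(p,X))[0]-full(n,c) for n,X,c in obs])
def resn(p,cam): return np.concatenate([proj(n,W(p,X))[0]-full(n,c) for n,X,c in obs if n==cam])
if __name__=="__main__":
    f=least_squares(res,[534,228,-.06],loss='soft_l1'); print(f.x,res(f.x).reshape(-1,2).round(1))
    for c in("top","scene"): print(c,least_squares(resn,[534,228,-.06],args=(c,),loss='soft_l1').x)
    for n in("top","scene"):
        im=manip.camera(n)[0][:,:,::-1].copy()
        o=(200,150) if n=="top" else (185,190)
        im=cv2.resize(im[o[1]:o[1]+125,o[0]:o[0]+190],None,fx=4,fy=4,interpolation=cv2.INTER_CUBIC)
        P=[(0,111,27),(0,-111,27),(190,111,60),(190,-111,60),(154,111,60),(154,-111,60),(51,88,53),(51,-88,53),(0,44,40),(0,-44,40),(0,-11,40),(0,-77,40),(100,44,19),(100,-44,19),(57,-77,27),(57,-11,27),(0,0,0)]
        for q in proj(n,W(f.x,P)): cv2.circle(im,tuple(((q-o+.4)*4).astype(int)),3,(0,0,255),-1)
        cv2.imwrite(f"pics/{n}fit.png",im)
E
python3 fit.py
```

```text
[ 5.34487336e+02  2.31648357e+02 -2.59537002e-02] [[-0.9 -0.3]
 [-0.4 -0.6]
 [-1.2 -1.3]
 [ 0.  -0.6]
 [-1.1 -0.7]
 [-0.5 -0.4]
 [ 1.3 -0.3]
 [ 0.1 -0.1]
 [ 4.8  5.2]
 [ 1.5 -2.1]
 [ 0.7  0.6]
 [ 0.6  0.4]]
top [ 5.33203898e+02  2.30055017e+02 -2.46919025e-02]
scene [ 5.36174252e+02  2.32602216e+02 -2.15122631e-02]
```

```bash
python3 -c "
import cv2,numpy as np
a=cv2.imread('pics/topfit.png');b=cv2.imread('pics/scenefit.png');c=np.vstack([a,b]);cv2.imwrite('pics/fit.png',cv2.resize(c,None,fx=.6,fy=.6,interpolation=cv2.INTER_AREA))"
```

```text
(no output)
```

View pics/topfit.png

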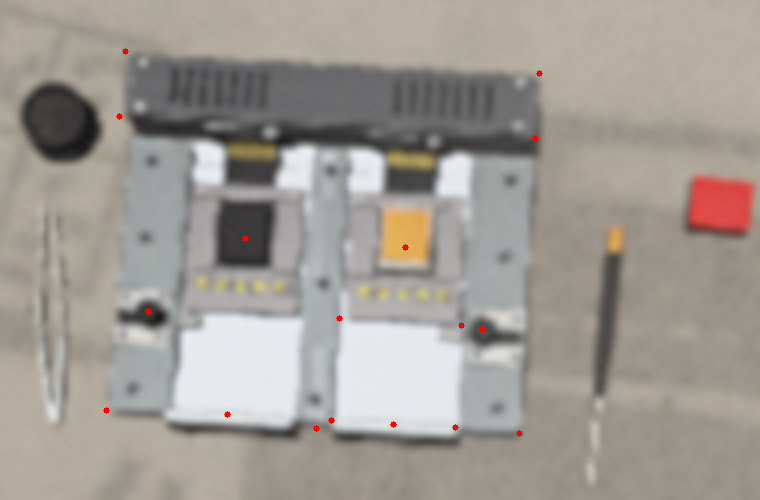

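View pics/scenefit.png

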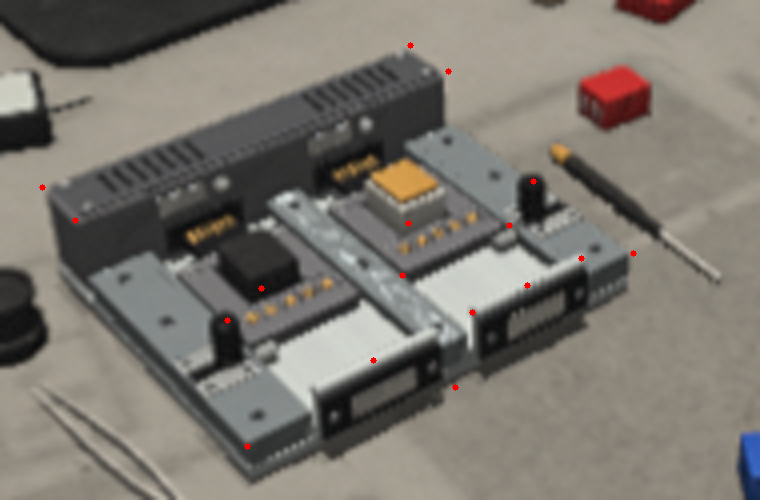

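```bash
cat > st.py <<'E'
from h import *
from fit import W
from scipy.spatial.transform import Rotation as Ro
import sys
P0=(534.7,231.0,-0.024)
def tgt(flip=0):
    c,s=np.cos(P0[2]),np.sin(P0[2]); x=np.array([0,0,-1.]); y=np.array([-s,c,0])*(-1 if flip else 1)
    return np.c_[x,y,np.cross(x,y)]
def st(target=None,flip=0):
    s=manip.get_state(); q=s['orientation']; R=Ro.from_quat([q[1],q[2],q[3],q[0]]).as_matrix()
    c,sn=np.cos(P0[2]),np.sin(P0[2]); d=s['ee_pos']-[P0[0],P0[1],0]; dk=np.array([c*d[0]+sn*d[1],-sn*d[0]+c*d[1],d[2]])
    print('t',s['time_s'],'pos',s['ee_pos'].round(1),'dock',dk.round(1),'F',s['wrist_force'].round(1),'w',s['width'].round(1))
    print(R.round(3),'q',s['q'].round(2))
    print('turn tool rotvec',Ro.from_matrix(R.T@tgt(flip)).as_rotvec().round(4))
    if target is not None:
        w=W(P0,target)[0]; print('world tgt',w.round(1),'tool shift',(R.T@(w-s['ee_pos'])).round(1))
if __name__=="__main__":
    a=[float(v) for v in sys.argv[1:4]]; st(a if a else None,int(sys.argv[4]) if len(sys.argv)>4 else 0)
E
python3 st.py 48 -44 240 0; python3 st.py 48 -44 240 1|grep turn
```

```text
Traceback (most recent call last):
  File "st.py", line 18, in <module>
    a=[float(v) for v in sys.argv[1:4]]; st(a if a else None,int(sys.argv[4]) if len(sys.argv)>4 else 0)
                                         ~~^^^^^^^^^^^^^^^^^^^^^^^^^^^^^^^^^^^^^^^^^^^^^^^^^^^^^^^^^^^^^
  File "st.py", line 12, in st
    print('t',s['time_s'],'pos',s['ee_pos'].round(1),'dock',dk.round(1),'F',s['wrist_force'].round(1),'w',s['width'].round(1))
                                                                                                          ^^^^^^^^^^^^^^^^
AttributeError: 'float' object has no attribute 'round'
Traceback (most recent call last):
  File "st.py", line 18, in <module>
    a=[float(v) for v in sys.argv[1:4]]; st(a if a else None,int(sys.argv[4]) if len(sys.argv)>4 else 0)
                                         ~~^^^^^^^^^^^^^^^^^^^^^^^^^^^^^^^^^^^^^^^^^^^^^^^^^^^^^^^^^^^^^
  File "st.py", line 12, in st
    print('t',s['time_s'],'pos',s['ee_pos'].round(1),'dock',dk.round(1),'F',s['wrist_force'].round(1),'w',s['width'].round(1))
                                                                                                          ^^^^^^^^^^^^^^^^
AttributeError: 'float' object has no attribute 'round'
```

```bash
sed -i "s/s\['width'\].round(1)/round(s['width'],1)/" st.py
python3 st.py 48 -44 240 0; python3 st.py 48 -44 240 1|grep turn
```

```text
t 1.2 pos [ 238.7 -577.6  238.7] dock [-276.5 -815.5  238.7] F [ 0.5  0.1 -0. ] w 88.2
[[ 0.     0.382 -0.924]
 [-0.    -0.924 -0.382]
 [-1.     0.     0.   ]] q [ 1.21  0.69 -0.19  1.57  0.16  0.9  -0.22]
turn tool rotvec [-2.7257e+00  1.0000e-04 -0.0000e+00]
world tgt [581.6 185.9 240. ] tool shift [  -1.3 -574.7 -608.5]
turn tool rotvec [ 0.4159 -0.     -0.    ]
```

Request:
send_rows:
  steps:
    - [[0,0,0,0.104,0,0,0],[0,0,0,0.104,0,0,0],[0,0,0,0.104,0,0,0],[0,0,0,0.104,0,0,0],[0,-0.035,-0.015,0,0,0,0],[0,-0.035,-0.015,0,0,0,0],[0,-0.035,-0.015,0,0,0,0],[0,-0.035,-0.015,0,0,0,0],[0,-0.035,-0.015,0,0,0,0],[0,-0.035,-0.015,0,0,0,0],[0,-0.035,-0.015,0,0,0,0],[0,-0.035,-0.015,0,0,0,0]]

```text
time_s: 2.2
ee_pos: [371.7, -304.7, 237.0]
orientation: [-0.02, 0.707, -0.027, -0.706]
wrist_force: [0.3, -1.0, 0.2]
width: 10.6
```

```bash
python3 st.py 48 -44 240 1
```

```text
t 2.2 pos [ 371.7 -304.7  237. ] dock [-150.1 -539.4  237. ] F [ 0.3 -1.   0.2] w 10.6
[[ 0.001 -0.066 -0.998]
 [-0.011 -0.998  0.066]
 [-1.     0.011 -0.001]] q [ 0.6   0.5  -0.03  2.    0.04  0.63 -1.09]
turn tool rotvec [-0.0424 -0.0012 -0.0111]
world tgt [581.6 185.9 240. ] tool shift [  -8.4 -503.3 -176.9]
```

Request:
send_rows:
  steps:
    - [[0,-0.036,-0.014,-0.01,0,-0.003,0],[0,-0.036,-0.014,-0.01,0,-0.003,0],[0,-0.036,-0.014,-0.01,0,-0.003,0],[0,-0.036,-0.014,-0.01,0,-0.003,0],[0,-0.036,-0.014,0,0,0,0],[0,-0.036,-0.014,0,0,0,0],[0,-0.036,-0.014,0,0,0,0],[0,-0.036,-0.014,0,0,0,0],[0,-0.036,-0.014,0,0,0,0],[0,-0.036,-0.014,0,0,0,0],[0,-0.036,-0.014,0,0,0,0],[0,-0.036,-0.014,0,0,0,0]]

```text
time_s: 3.2
ee_pos: [562.0, 145.0, 239.9]
orientation: [-0.008, 0.71, -0.008, -0.704]
wrist_force: [0.5, -1.1, -0.3]
width: 0.5
```

```bash
python3 st.py 47 -48 240 1
```

```text
t 3.2 pos [562.  145.  239.9] dock [ 29.3 -85.4 239.9] F [ 0.5 -1.1 -0.3] w 0.5
[[ 0.009 -0.023 -1.   ]
 [ 0.    -1.     0.023]
 [-1.    -0.001 -0.009]] q [-0.35  0.62  0.03  1.72 -0.02  0.79 -1.91]
turn tool rotvec [ 0.0009 -0.0092  0.0006]
world tgt [580.5 181.9 240. ] tool shift [  0.1 -37.3 -17.7]
```

Request:
send_rows:
  steps:
    - [[0,-0.0185,-0.009,0,-0.009,0,0],[0,-0.0185,-0.009,0,0,0,0],[0,0,0,0,0,0,0],[0.03,0,0,0,0,0,0],[0.03,0,0,0,0,0,0],[0.03,0,0,0,0,0,0],[0.03,0,0,0,0,0,0],[0.03,0,0,0,0,0,0],[0.02,0,0,0,0,0,0],[0,0,0,0,0,0,0]]

```text
time_s: 4.03
ee_pos: [587.2, 200.8, 66.6]
orientation: [-0.006, 0.711, 0.003, -0.703]
wrist_force: [-1.2, -0.9, 1.0]
width: 0.6
```

```bash
cat > look.py <<'E'
from h import *; import sys
ims=[]
for n in("scene","top"):
    p,D=manip.camera(n)
    c=p[190:315,185:375] if n=="scene" else p[150:275,200:390]
    ims.append(cv2.resize(c,None,fx=4,fy=4,interpolation=cv2.INTER_CUBIC)[:,:,::-1])
    cv2.imwrite(f"pics/{n}{sys.argv[1]}.png",ims[-1])
E
python3 st.py 47 -48 40 1; python3 look.py 1
```

```text
t 4.0333 pos [587.2 200.8  66.6] dock [ 53.2 -28.9  66.6] F [-1.2 -0.9  1. ] w 0.6
[[ 0.012 -0.005 -1.   ]
 [ 0.013 -1.     0.005]
 [-1.    -0.013 -0.012]] q [-0.41  0.91  0.01  1.72 -0.03  0.5  -1.95]
turn tool rotvec [ 0.019  -0.0122  0.0131]
world tgt [580.5 181.9  40. ] tool shift [26.3 19.3  6.9]
```

View pics/scene1.png

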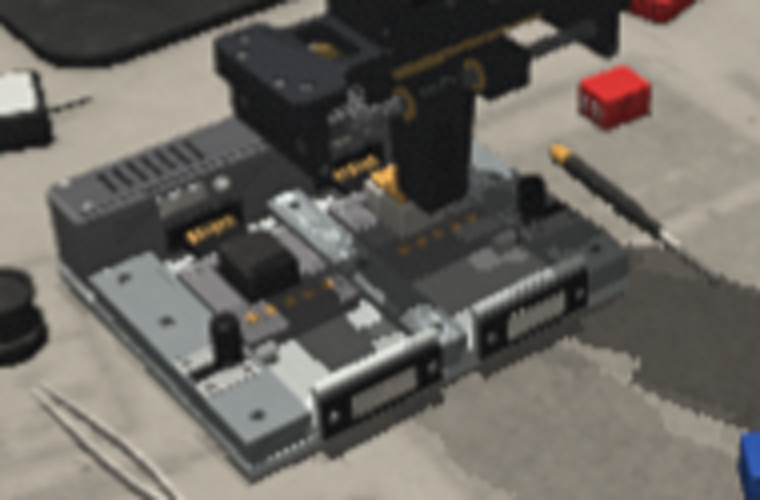

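View pics/top1.png

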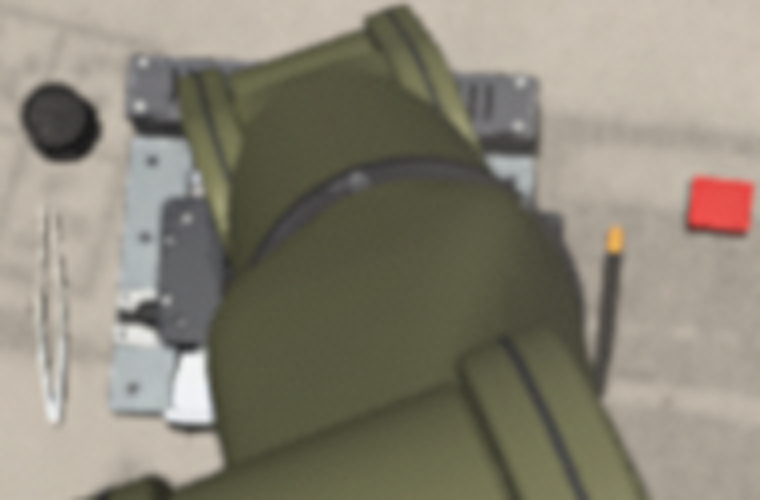

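Request:
send_rows:
  steps:
    - [[0,0.005,0.003,0.01,-0.006,0.006,0],[0,0.005,0.003,0.01,-0.006,0.006,0],[0,0.005,0.002,0,0,0,0],[0,0.003,0,0,0,0,0],[0,0,0,0,0,0,0],[0,0,0,0,0,0,0]]

```text
time_s: 4.63
ee_pos: [585.0, 181.5, 78.1]
orientation: [-0.012, 0.713, -0.009, -0.701]
wrist_force: [0.4, 0.1, 0.6]
width: 0.9
```

```bash
python3 st.py 47 -50 38 1
```

```text
t 4.6333 pos [585.  181.5  78.1] dock [ 51.5 -48.3  78.1] F [0.4 0.1 0.6] w 0.9
[[ 0.016 -0.029 -0.999]
 [ 0.005 -1.     0.03 ]
 [-1.    -0.005 -0.016]] q [-0.39  0.88  0.02  1.74 -0.03  0.5  -1.95]
turn tool rotvec [-0.0055 -0.0163  0.0054]
world tgt [580.5 179.9  38. ] tool shift [40.   2.   5.1]
```

Request:
send_rows:
  steps:
    - [[0.01,0,0.002,0,-0.004,0,0],[0.01,0,0.002,0,-0.004,0,0],[0.01,0,0.001,0,-0.004,0,0],[0.006,0,0,0,-0.004,0,0],[0.002,0,0,0,0,0,0],[0,0,0,0,0,0,0]]

```text
time_s: 5.13
ee_pos: [579.7, 182.6, 35.4]
orientation: [0.012, -0.706, 0.008, 0.708]
wrist_force: [0.7, 0.9, 0.1]
width: 0.4
```

```bash
python3 st.py 47 -50 38 1;python3 look.py 2
```

```text
t 5.1333 pos [579.7 182.6  35.4] dock [ 46.1 -47.3  35.4] F [0.7 0.9 0.1] w 0.4
[[-0.002 -0.029 -1.   ]
 [ 0.006 -1.     0.029]
 [-1.    -0.006  0.002]] q [-0.38  0.95  0.01  1.75 -0.03  0.44 -1.95]
turn tool rotvec [-0.0047  0.002   0.0062]
world tgt [580.5 179.9  38. ] tool shift [-2.6  2.7 -0.9]
```

View pics/scene2.png

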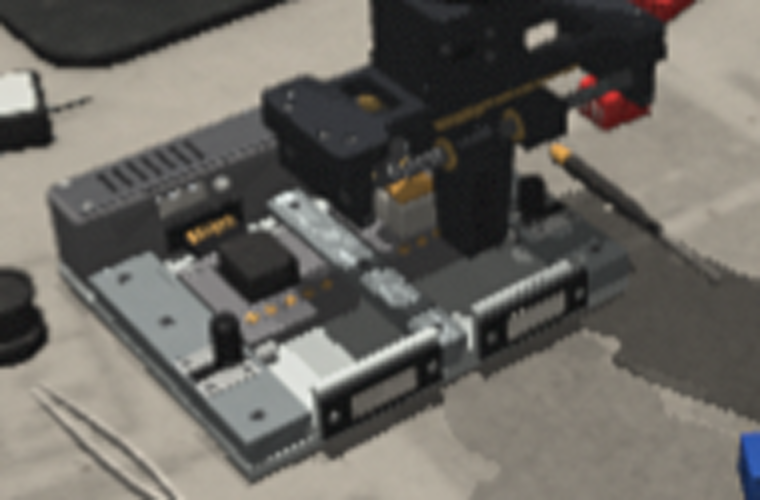

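Request:
send_rows:
  steps:
    - [[-0.001,0.004,0,0,0,0,0],[0,0.004,0,0,0,0,0],[0,0.004,0,0,0,0,0],[0,0.004,0,0,0,0,0],[0,0.003,0,0,0,0,0]]

```text
time_s: 5.65
ee_pos: [580.6, 162.7, 38.5]
orientation: [-0.012, 0.708, -0.007, -0.706]
wrist_force: [0.3, 0.3, 0.2]
width: 0.6
```

```bash
python3 st.py 47 -82 37 1;python3 look.py 3
```

```text
t 5.65 pos [580.6 162.7  38.5] dock [ 47.5 -67.2  38.5] F [0.3 0.3 0.2] w 0.6
[[ 0.002 -0.028 -1.   ]
 [ 0.007 -1.     0.028]
 [-1.    -0.007 -0.002]] q [-0.35  0.94  0.    1.77 -0.02  0.43 -1.92]
turn tool rotvec [-0.0039 -0.0019  0.0074]
world tgt [579.7 147.9  37. ] tool shift [ 1.4 14.8  0.4]
```

View pics/scene3.png

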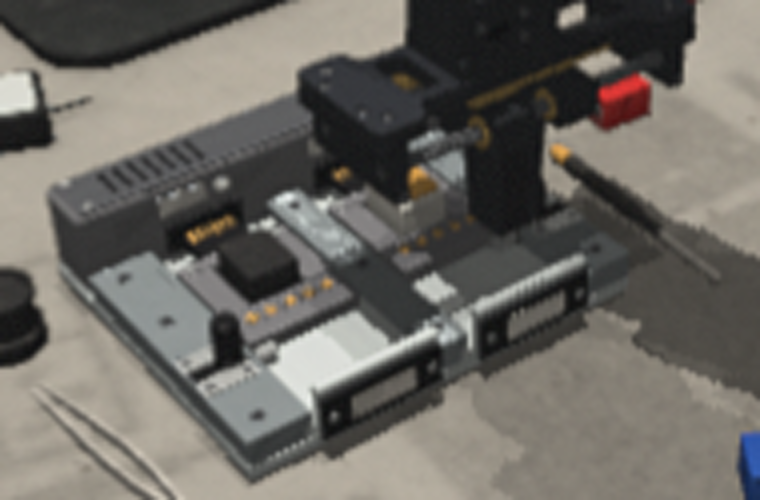

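Request:
send_rows:
  steps:
    - [[0,0.004,0,0,0,0,0],[0,0.004,0,0,0,0,0],[0,0.003,0,0,0,0,0]]

```text
time_s: 6.0
ee_pos: [580.2, 153.6, 38.5]
orientation: [-0.013, 0.708, -0.006, -0.706]
wrist_force: [-0.3, 0.9, -1.0]
width: 0.2
```

Request:
send_rows:
  steps:
    - [[0,0.003,0,0,0,0,0],[0,0.003,0,0,0,0,0]]

```text
time_s: 6.17
ee_pos: [580.0, 147.9, 38.5]
orientation: [-0.013, 0.708, -0.005, -0.706]
wrist_force: [-0.1, 2.4, -0.2]
width: 0.1
```

```bash
python3 st.py 47 -82 37 1
```

```text
t 6.1667 pos [580.  147.9  38.5] dock [ 47.3 -82.   38.5] F [-0.1  2.4 -0.2] w 0.1
[[ 0.003 -0.025 -1.   ]
 [ 0.012 -1.     0.025]
 [-1.    -0.012 -0.002]] q [-0.32  0.94 -0.    1.78 -0.02  0.41 -1.9 ]
turn tool rotvec [-0.0014 -0.0025  0.0118]
world tgt [579.7 147.9  37. ] tool shift [1.5 0.  0.3]
```

Request:
send_rows:
  steps:
    - [[0.0005,0.002,0,0,0,0,0],[0.0005,0.002,0,0,0,0,0]]

```text
time_s: 6.33
ee_pos: [580.2, 144.3, 37.8]
orientation: [-0.014, 0.708, -0.004, -0.706]
wrist_force: [-1.7, 7.8, 4.8]
width: 0.5
```

Request:
send_rows:
  steps:
    - [[0,0.002,0,0,0,0,0],[0,0.002,0,0,0,0,0]]

```text
time_s: 6.5
ee_pos: [580.1, 144.5, 38.2]
orientation: [-0.015, 0.709, -0.001, -0.706]
wrist_force: [-0.2, 4.9, -1.5]
width: 0.7
```

Request:
send_rows:
  steps:
    - [[0,0.002,0,0,0,0,0],[0,0.002,0,0,0,0,0]]

```text
time_s: 6.67
ee_pos: [580.0, 144.5, 38.2]
orientation: [-0.015, 0.709, 0.002, -0.705]
wrist_force: [-1.1, 5.5, -1.2]
width: 0.4
```

```bash
python3 st.py 47 -82 37 1;python3 look.py 4
```

```text
t 6.6667 pos [580.  144.5  38.2] dock [ 47.4 -85.4  38.2] F [-1.1  5.5 -1.2] w 0.4
[[ 0.005 -0.019 -1.   ]
 [ 0.024 -1.     0.019]
 [-1.    -0.024 -0.005]] q [-0.3   0.94 -0.02  1.79 -0.01  0.4  -1.89]
turn tool rotvec [ 0.0047 -0.0049  0.0244]
world tgt [579.7 147.9  37. ] tool shift [ 1.3 -3.4  0.4]
```

View pics/scene4.png

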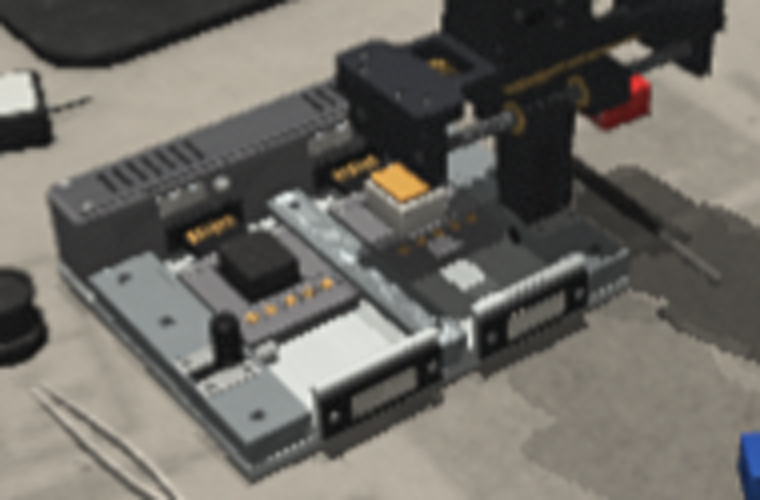

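Request:
send_rows:
  steps:
    - [[0,-0.006,0,0,-0.002,0.006,0],[0,-0.008,0.001,0,-0.002,0.006,0],[0,-0.008,0.004,0,0,0.006,0],[0,-0.008,0.005,0,0,0.006,0],[0,-0.008,0.005,0,0,0,0],[0,-0.001,0.002,0,0,0,0],[0,0,0,0,0,0,0]]

```text
time_s: 7.35
ee_pos: [561.4, 184.6, 38.0]
orientation: [0.004, -0.707, 0.01, 0.707]
wrist_force: [-0.4, 0.7, 1.0]
width: 0.4
```

```bash
python3 st.py 28 -44 24 1;python3 look.py 5
```

```text
t 7.35 pos [561.4 184.6  38. ] dock [ 27.8 -45.8  38. ] F [-0.4  0.7  1. ] w 0.4
[[-0.001 -0.02  -1.   ]
 [-0.007 -1.     0.02 ]
 [-1.     0.007  0.001]] q [-0.41  0.94  0.02  1.8  -0.03  0.41 -1.96]
turn tool rotvec [ 0.004   0.0009 -0.0074]
world tgt [561.6 186.3  24. ] tool shift [14.  -1.9 -0.2]
```

View pics/scene5.png

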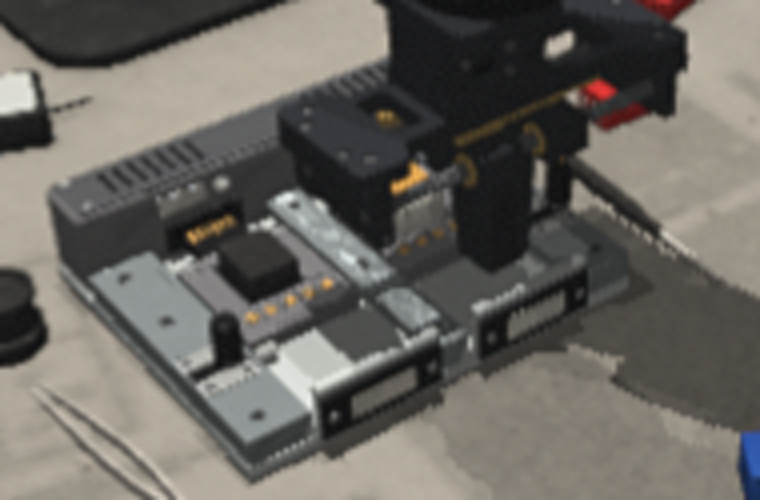

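Request:
send_rows:
  steps:
    - [[0.004,0,0,0,0,0,0],[0.004,0,0,0,0,0,0],[0.003,0,0,0,0,-0.003,0],[0.001,0,0,0,0,-0.003,0],[0,0,0,0,0,0,0]]

```text
time_s: 7.87
ee_pos: [563.1, 180.9, 24.7]
orientation: [-0.008, 0.707, -0.01, -0.707]
wrist_force: [-0.2, 0.1, -0.2]
width: 0.2
```

```bash
python3 st.py -76 -44 25 1;python3 look.py 6
```

```text
t 7.8667 pos [563.1 180.9  24.7] dock [ 29.6 -49.5  24.7] F [-0.2  0.1 -0.2] w 0.2
[[ 0.    -0.025 -1.   ]
 [-0.003 -1.     0.025]
 [-1.     0.003 -0.   ]] q [-0.4   0.96  0.02  1.8  -0.03  0.38 -1.96]
turn tool rotvec [-0.0008 -0.0004 -0.0025]
world tgt [457.7 188.8  25. ] tool shift [ -0.4  -5.4 105.6]
```

View pics/scene6.png

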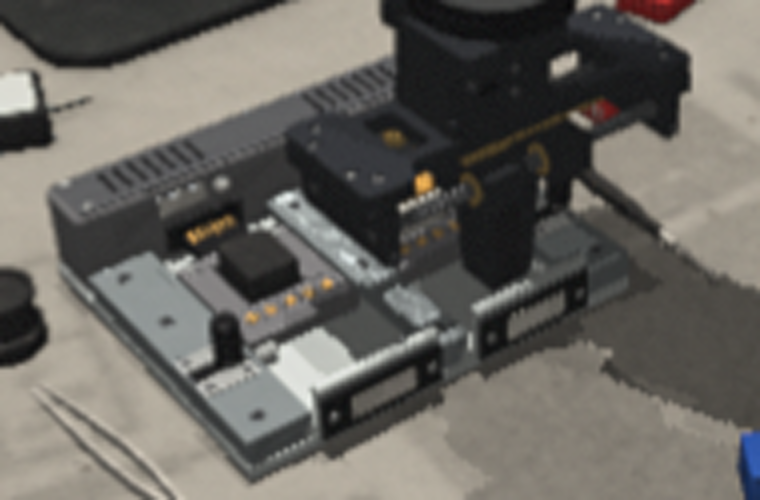

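Request:
send_rows:
  steps:
    - [[0,-0.001,0.004,0,0,0,0],[0,-0.001,0.004,0,0,0,0],[0,-0.001,0.004,0,0,0,0],[0,-0.001,0.004,0,0,0,0],[0,0,0.003,0,0,0,0],[0,0,0.003,0,0,0,0]]

```text
time_s: 8.47
ee_pos: [541.8, 186.2, 25.6]
orientation: [-0.008, 0.709, -0.009, -0.705]
wrist_force: [2.9, -0.8, -1.4]
width: 0.3
```

Request:
send_rows:
  steps:
    - [[0,0,0.004,0,0,0,0],[0,0,0.004,0,0,0,0],[0,0,0.004,0,0,0,0],[0,0,0.004,0,0,0,0]]

```text
time_s: 8.8
ee_pos: [528.0, 186.6, 26.0]
orientation: [-0.009, 0.712, -0.009, -0.702]
wrist_force: [3.2, -0.1, -3.0]
width: 0.7
```

```bash
python3 st.py -76 -44 25 1;python3 look.py 7
```

```text
t 8.8 pos [528.  186.6  26. ] dock [ -5.6 -44.6  26. ] F [ 3.2 -0.1 -3. ] w 0.7
[[ 0.013 -0.026 -1.   ]
 [-0.    -1.     0.026]
 [-1.     0.    -0.013]] q [-0.44  0.94  0.02  1.91 -0.04  0.28 -1.98]
turn tool rotvec [-0.0023 -0.0132 -0.0001]
world tgt [457.7 188.8  25. ] tool shift [ 0.1 -0.4 70.4]
```

View pics/scene7.png

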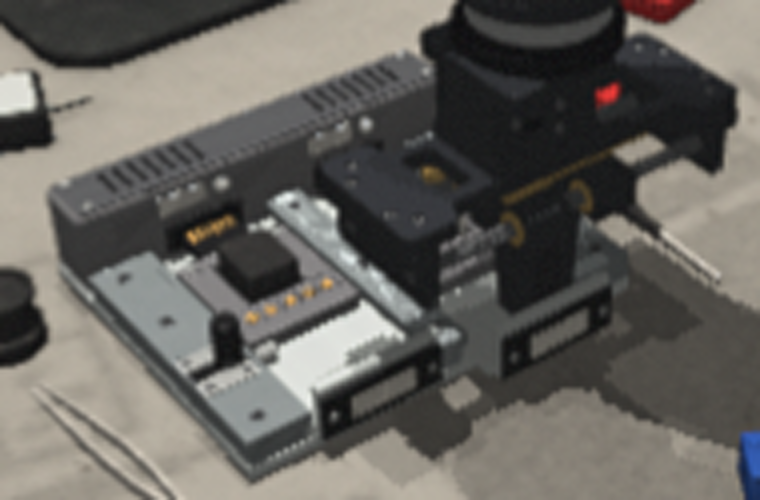

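Request:
send_rows:
  steps:
    - [[0,0,0.005,0,-0.008,0,0],[0,0,0.005,0,-0.008,0,0],[0,0,0.005,0,-0.008,0,0],[0,0,0.005,0,-0.008,0,0],[0,0,0.005,0,-0.008,0,0],[0,0,0.005,0,-0.008,0,0]]

```text
time_s: 9.4
ee_pos: [496.3, 187.6, 26.4]
orientation: [0.01, -0.694, 0.009, 0.72]
wrist_force: [3.6, 0.3, -2.6]
width: 0.5
```

```bash
python3 st.py -76 -44 25 1
```

```text
t 9.4 pos [496.3 187.6  26.4] dock [-37.3 -44.3  26.4] F [ 3.6  0.3 -2.6] w 0.5
[[-0.038 -0.026 -0.999]
 [ 0.001 -1.     0.026]
 [-0.999 -0.     0.038]] q [-0.44  0.93 -0.    1.95 -0.05  0.3  -1.98]
turn tool rotvec [-0.0025  0.0377  0.0003]
world tgt [457.7 188.8  25. ] tool shift [ 2.8 -0.2 38.6]
```

Request:
send_rows:
  steps:
    - [[0.0002,0,0.005,0,-0.005,0,0],[0.0002,0,0.005,0,-0.005,0,0],[0.0002,0,0.005,0,-0.005,0,0],[0.0002,0,0.005,0,-0.005,0,0],[0.0002,0,0.004,0,0,0,0]]

```text
time_s: 9.82
ee_pos: [470.1, 188.3, 26.6]
orientation: [0.01, -0.686, 0.009, 0.728]
wrist_force: [2.9, -0.5, -2.3]
width: 0.3
```

```bash
python3 st.py -76 -44 25 1
```

```text
t 9.8167 pos [470.1 188.3  26.6] dock [-63.5 -44.2  26.6] F [ 2.9 -0.5 -2.3] w 0.3
[[-0.06  -0.027 -0.998]
 [ 0.002 -1.     0.027]
 [-0.998 -0.001  0.06 ]] q [-0.44  0.92 -0.01  2.   -0.06  0.27 -1.99]
turn tool rotvec [-0.0028  0.0598  0.0008]
world tgt [457.7 188.8  25. ] tool shift [ 2.3 -0.2 12.3]
```

Request:
send_rows:
  steps:
    - [[0.0002,0,0.003,0,0,0,0],[0.0002,0,0.003,0,0,0,0],[0.0002,0,0.002,0,0,0,0]]

```text
time_s: 10.07
ee_pos: [460.1, 188.6, 26.6]
orientation: [0.01, -0.685, 0.009, 0.728]
wrist_force: [2.7, -0.9, -2.0]
width: 0.4
```

Request:
send_rows:
  steps:
    - [[0.0002,0,0.002,0,0,0,0],[0.0002,0,0.002,0,0,0,0]]

```text
time_s: 10.23
ee_pos: [460.0, 188.6, 26.7]
orientation: [0.011, -0.688, 0.009, 0.725]
wrist_force: [6.3, -0.8, -3.8]
width: 0.2
```

Request:
send_rows:
  steps:
    - [[0.0002,0,0.002,0,0,0,0],[0.0002,0,0.002,0,0,0,0]]

```text
time_s: 10.4
ee_pos: [460.0, 188.6, 26.8]
orientation: [0.012, -0.691, 0.009, 0.723]
wrist_force: [5.3, -2.4, -2.4]
width: 0.3
```

Request:
send_rows:
  steps:
    - [[0.0002,0,0.002,0,0,0,0],[0.0002,0,0.002,0,0,0,0]]

```text
time_s: 10.57
ee_pos: [460.1, 188.6, 26.9]
orientation: [0.013, -0.694, 0.009, 0.72]
wrist_force: [5.2, -1.5, -2.2]
width: 0.3
```

```bash
python3 st.py -76 -44 25 1; python3 look.py 8
```

```text
t 10.5667 pos [460.1 188.6  26.9] dock [-73.6 -44.2  26.9] F [ 5.2 -1.5 -2.2] w 0.3
[[-0.036 -0.032 -0.999]
 [ 0.006 -0.999  0.032]
 [-0.999 -0.004  0.036]] q [-0.46  0.91 -0.01  2.05 -0.07  0.21 -2.  ]
turn tool rotvec [-0.0077  0.0361  0.0046]
world tgt [457.7 188.8  25. ] tool shift [ 2.  -0.2  2.3]
```

View pics/scene8.png

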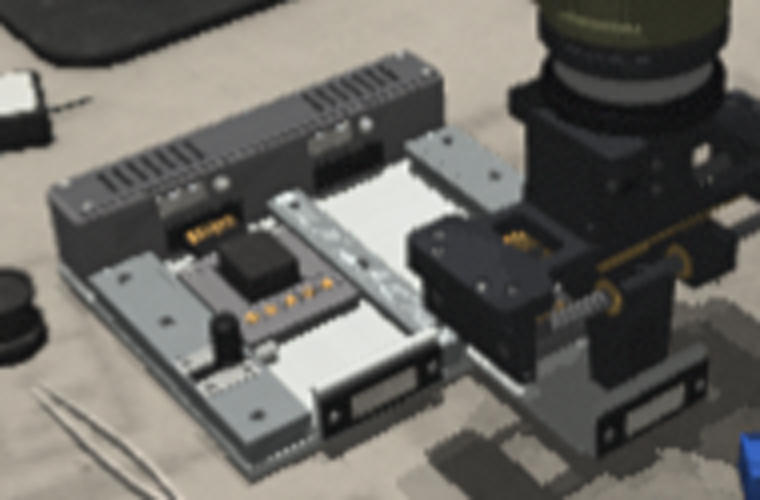

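Request:
send_rows:
  steps:
    - [[0,0,-0.003,0,0,0,0],[0,0,-0.004,0,0,0,0],[0,0,-0.002,0,0.006,0,0],[-0.01,0,0,0,0.006,0,0],[-0.015,0,0,0,0.006,0,0],[-0.015,0,0,0,0.006,0,0],[-0.015,0,0,0,0.006,0,0],[-0.012,0,0,0,0.006,0,0],[-0.003,0,0,0,0,0,0]]

```text
time_s: 11.42
ee_pos: [460.9, 187.3, 100.3]
orientation: [0.01, -0.701, 0.01, 0.713]
wrist_force: [1.3, 0.1, 0.4]
width: 0.5
```

```bash
python3 st.py 50 -152 90 1; python3 look.py 9
```

```text
t 11.4167 pos [460.9 187.3 100.3] dock [-72.8 -45.4 100.3] F [1.3 0.1 0.4] w 0.5
[[-0.017 -0.028 -0.999]
 [-0.    -1.     0.028]
 [-1.     0.     0.017]] q [-0.49  0.77  0.02  2.05 -0.06  0.34 -2.01]
turn tool rotvec [-0.0042  0.0173 -0.0005]
world tgt [581.   77.8  90. ] tool shift [   8.2  106.  -123.4]
```

View pics/scene9.png

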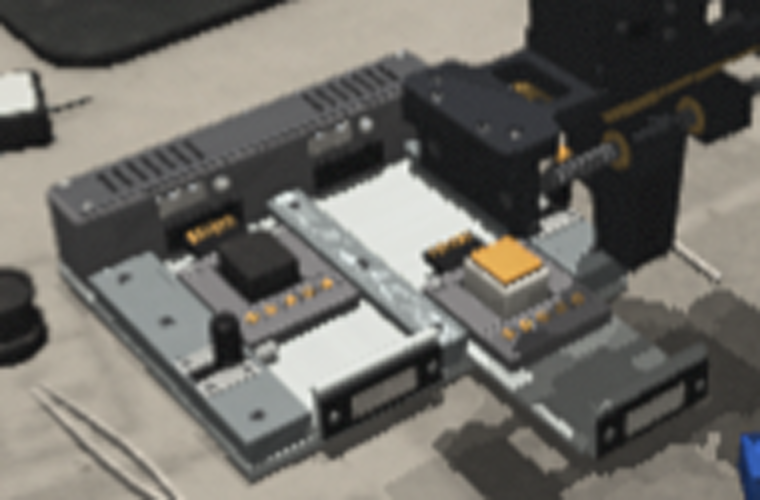

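Request:
send_rows:
  steps:
    - [[0,0.012,-0.01,0,0.003,0,0],[0,0.012,-0.013,0,0.003,0,0],[0,0.012,-0.013,0,0.003,0,0],[0,0.012,-0.013,0,0.003,0,0],[0,0.012,-0.013,0,0.003,0,0],[0,0.012,-0.013,0,0,0,0],[0,0.01,-0.013,0,0,0,0],[0,0.01,-0.013,0,0,0,0],[0,0.008,-0.01,0,0,0,0],[0,0.002,-0.003,0,0,0,0],[0,0,0,0,0,0,0]]

```text
time_s: 12.43
ee_pos: [568.2, 78.2, 88.8]
orientation: [0.007, -0.699, 0.009, 0.715]
wrist_force: [-0.0, -0.6, -0.2]
width: 0.3
```

```bash
python3 st.py 50 -152 38 1; python3 look.py 10
```

```text
t 12.4333 pos [568.2  78.2  88.8] dock [  37.2 -152.    88.8] F [-0.  -0.6 -0.2] w 0.3
[[-0.023 -0.023 -0.999]
 [-0.003 -1.     0.023]
 [-1.     0.004  0.023]] q [-0.21  0.84 -0.01  1.82  0.01  0.5  -1.82]
turn tool rotvec [ 0.0012  0.0233 -0.0036]
world tgt [581.   77.8  38. ] tool shift [ 50.4  -0.1 -14. ]
```

View pics/scene10.png

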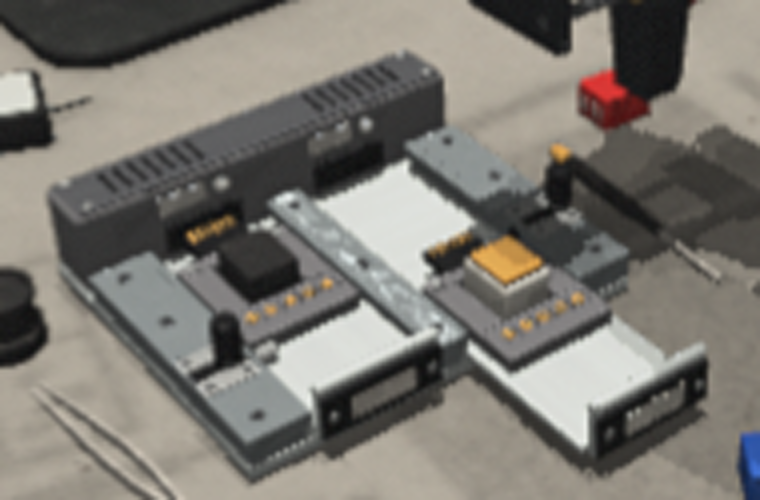

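View pics/top10.png

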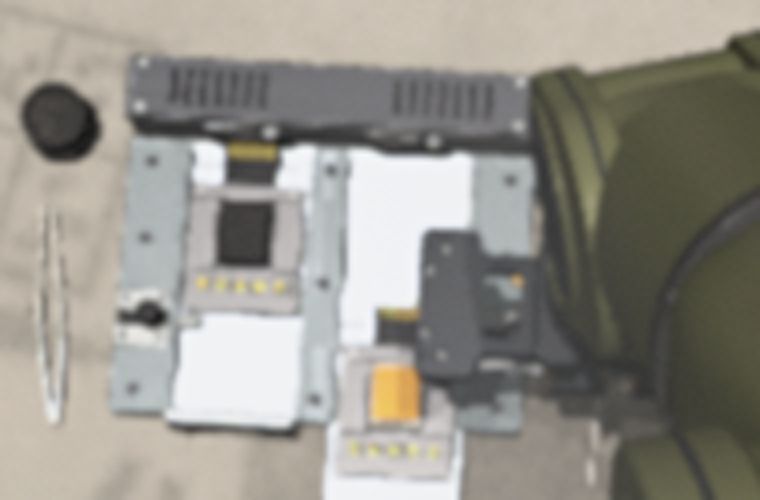

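Run:
```python
from h import *; from fit import W
P=(534.7,231.,-.024)
for t in(80,85):
  for X in [(-t,-11,40),(-t,-77,40),(-t-8,-77,37),(57-t,-77,27),(57-t,-11,27)]: print(t,X,((proj("scene",W(P,X))[0]-[185,190]+.4)*4).round())
```

```text
80 (-80, -11, 40) [583. 402.]
80 (-80, -77, 40) [694. 341.]
80 (-88, -77, 37) [706. 355.]
80 (-23, -77, 27) [612. 302.]
80 (-23, -11, 27) [503. 358.]
85 (-85, -11, 40) [591. 409.]
85 (-85, -77, 40) [702. 347.]
85 (-93, -77, 37) [714. 361.]
85 (-28, -77, 27) [619. 307.]
85 (-28, -11, 27) [510. 364.]
```

Request:
send_rows:
  steps:
    - [[0.01,0,-0.004,0,0.006,0,0],[0.012,0,-0.004,0,0.006,0,0],[0.012,0,-0.003,0,0.006,0,0],[0.01,0,-0.001,0,0.004,0,0],[0.005,0,0,0,0,0,0],[0,0,0,0,0,0,0]]

```text
time_s: 13.03
ee_pos: [574.8, 85.3, 34.9]
orientation: [0.005, -0.705, 0.004, 0.709]
wrist_force: [-0.2, 0.3, 0.9]
width: 0.0
```

```bash
python3 st.py 50 -135 38 1; python3 look.py 11
```

```text
t 13.0333 pos [574.8  85.3  34.9] dock [  43.6 -144.7   34.9] F [-0.2  0.3  0.9] w 0.0
[[-0.005 -0.013 -1.   ]
 [ 0.    -1.     0.013]
 [-1.    -0.     0.005]] q [-0.22  0.93 -0.01  1.83  0.02  0.38 -1.83]
turn tool rotvec [0.0113 0.005  0.    ]
world tgt [581.4  94.8  38. ] tool shift [-3.1 -9.6 -6.5]
```

View pics/scene11.png

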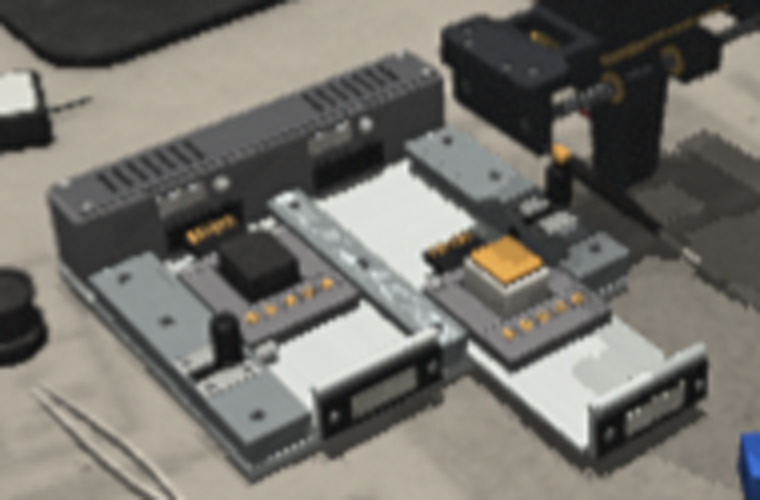

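Request:
send_rows:
  steps:
    - [[-0.001,0,-0.003,0.003,0,0,0],[-0.001,0,-0.003,0.003,0,0,0],[0,-0.001,0,0.003,0,0,0],[0,0,0,0,0,0,0]]

```text
time_s: 13.47
ee_pos: [583.3, 86.8, 40.1]
orientation: [0.008, -0.707, 0.008, 0.707]
wrist_force: [-0.2, -0.2, 0.1]
width: 0.3
```

```bash
python3 st.py 51 -112 38 1
```

```text
t 13.4667 pos [583.3  86.8  40.1] dock [  52.  -143.    40.1] F [-0.2 -0.2  0.1] w 0.3
[[-0.    -0.023 -1.   ]
 [ 0.001 -1.     0.023]
 [-1.    -0.001  0.   ]] q [-0.22  0.93 -0.01  1.8   0.01  0.41 -1.83]
turn tool rotvec [0.0013 0.0005 0.0011]
world tgt [583.  117.8  38. ] tool shift [  2.1 -31.    1. ]
```

Request:
send_rows:
  steps:
    - [[0.0005,-0.003,0,0,0,0,0],[0.0005,-0.003,0,0,0,0,0],[0,-0.003,0,0,0,0,0],[0,-0.003,0,0,0,0,0]]

```text
time_s: 13.8
ee_pos: [584.4, 99.0, 40.0]
orientation: [-0.009, 0.708, -0.008, -0.707]
wrist_force: [-0.7, -0.5, 0.7]
width: 0.3
```

Request:
send_rows:
  steps:
    - [[0.0003,-0.003,0,0,0,0,0],[0,-0.003,0,0,0,0,0]]

```text
time_s: 13.97
ee_pos: [584.5, 105.3, 39.7]
orientation: [-0.009, 0.708, -0.008, -0.707]
wrist_force: [0.1, -2.4, 0.6]
width: 0.4
```

Request:
send_rows:
  steps:
    - [[0,-0.003,0,0,0,0,0],[0,-0.003,0,0,0,0,0]]

```text
time_s: 14.13
ee_pos: [584.6, 110.9, 39.7]
orientation: [-0.008, 0.707, -0.009, -0.707]
wrist_force: [0.0, -2.7, 1.6]
width: 0.9
```

```bash
python3 st.py 51 -112 38 1; python3 look.py 12
```

```text
t 14.1333 pos [584.6 110.9  39.7] dock [  52.8 -118.9   39.7] F [ 0.  -2.7  1.6] w 0.9
[[ 0.001 -0.025 -1.   ]
 [-0.001 -1.     0.025]
 [-1.     0.001 -0.001]] q [-0.27  0.94  0.    1.79  0.    0.42 -1.86]
turn tool rotvec [-0.0006 -0.0013 -0.0012]
world tgt [583.  117.8  38. ] tool shift [ 1.7 -6.9  1.8]
```

View pics/scene12.png

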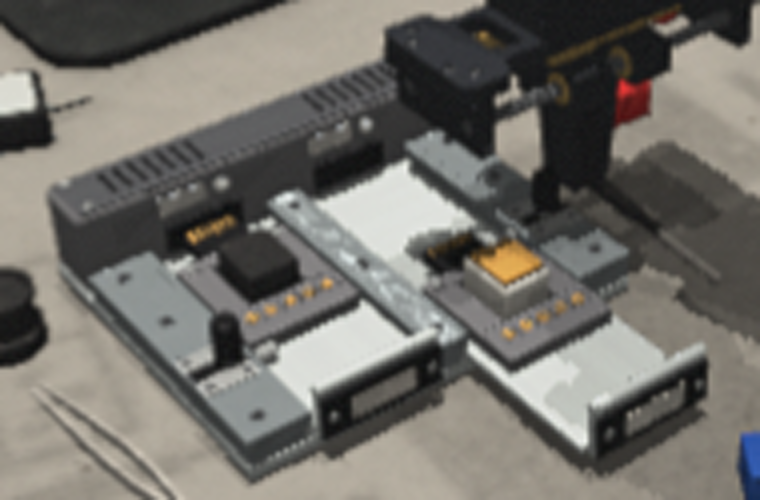

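Knob at crop (546,188), moving inward under ~2.5 N. Continue to home.

Request:
send_rows:
  steps:
    - [[0,-0.003,0,0,0,0,0],[0,-0.002,0,0,0,0,0]]

```text
time_s: 14.4
ee_pos: [584.7, 116.1, 39.7]
orientation: [-0.008, 0.708, -0.009, -0.707]
wrist_force: [0.5, -2.3, 0.1]
width: 0.5
```

Request:
send_rows:
  steps:
    - [[0,-0.002,0,0,0,0,0],[0,-0.002,0,0,0,0,0]]

```text
time_s: 14.57
ee_pos: [584.8, 120.0, 39.7]
orientation: [-0.008, 0.707, -0.009, -0.707]
wrist_force: [-0.4, -1.3, 1.2]
width: 0.5
```

Request:
send_rows:
  steps:
    - [[0,-0.002,0,0,0,0,0],[0,-0.002,0,0,0,0,0]]

```text
time_s: 14.73
ee_pos: [584.8, 120.4, 39.8]
orientation: [-0.007, 0.707, -0.012, -0.707]
wrist_force: [0.4, -5.8, 2.1]
width: 0.3
```

```bash
python3 st.py 51 -112 38 1; python3 look.py 13
```

```text
t 14.7333 pos [584.8 120.4  39.8] dock [  52.7 -109.4   39.8] F [ 0.4 -5.8  2.1] w 0.3
[[ 0.    -0.027 -1.   ]
 [-0.007 -1.     0.027]
 [-1.     0.007 -0.   ]] q [-0.29  0.94  0.01  1.78 -0.    0.42 -1.88]
turn tool rotvec [-0.0032 -0.0002 -0.0068]
world tgt [583.  117.8  38. ] tool shift [1.8 2.6 1.7]
```

View pics/scene13.png

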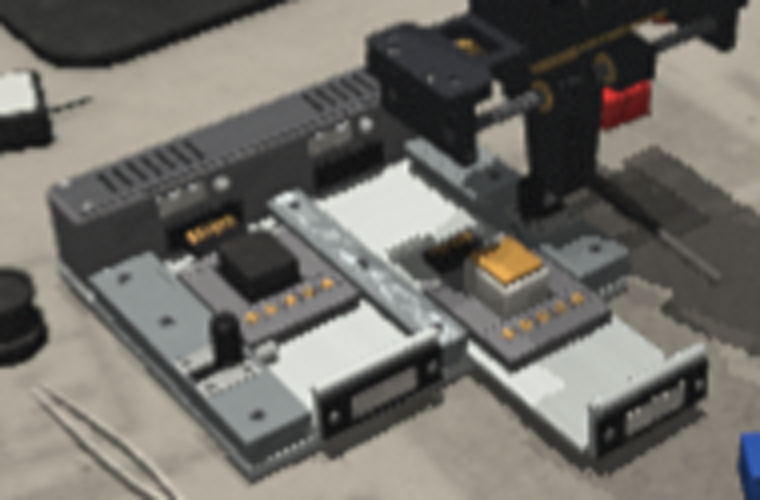

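Request:
send_rows:
  steps:
    - [[0,-0.004,0,0,0,0,0],[0,-0.004,0,0,0,0,0],[0,0.006,0,0,0,0,0],[0,0.01,0,0,0,0,0],[0,0.012,0,0,0,0,0],[-0.01,0.01,0,0,0,0,0],[-0.02,0,0,0,0,0,0],[-0.03,0,0,0,0,0,0],[-0.03,0.02,0,0,0,0,0],[-0.03,0.03,0,0,0,0,0],[-0.02,0.03,0,0,0,0,0],[0,0.03,0,0,0,0,0]]

```text
time_s: 15.83
ee_pos: [579.3, -24.5, 189.4]
orientation: [0.004, -0.706, 0.009, 0.708]
wrist_force: [1.0, -0.7, -0.3]
width: 0.5
```

Request:
send_rows:
  steps:
    - [[0,0.03,0.01,0,0,0,0],[0,0.03,0.01,0,0,0,0],[0,0.03,0.01,0,0,0,0],[0,0.03,0.01,0,0,0,0],[0,0.03,0.01,0,0,0,0],[0,0.03,0.01,0,0,0,0],[0,0.02,0,0,0,0,0],[0,0,0,0,0,0,0]]

```text
time_s: 16.5
ee_pos: [509.1, -246.2, 200.9]
orientation: [-0.007, 0.711, -0.016, -0.703]
wrist_force: [-0.1, -0.4, 0.3]
width: 0.4
```

```bash
python3 st.py; python3 look.py 14
python3 - <<'E'
from h import *; from fit import W
P=(534.7,231.,-.024)
im={n:cv2.imread(f'pics/{n}14.png') for n in("scene","top")}
for n,o in(("scene",(185,190)),("top",(200,150))):
    for X in [(51,88,53),(51,-88,53),(-85,-11,40),(-85,-77,40)]:
        q=(proj(n,W(P,X))[0]-o+.4)*4; print(n,X,q.round()); cv2.circle(im[n],tuple(q.astype(int)),3,(0,0,255),-1)
    cv2.imwrite(f'pics/{n}14m.png',im[n])
E
```

```text
t 16.5 pos [ 509.1 -246.2  200.9] dock [ -14.1 -477.7  200.9] F [-0.1 -0.4  0.3] w 0.4
[[ 0.011 -0.033 -0.999]
 [-0.013 -0.999  0.033]
 [-1.     0.013 -0.011]] q [ 0.4   0.65 -0.07  1.81  0.08  0.67 -1.31]
turn tool rotvec [ 3.1326 -0.0199  0.0174]
scene (51, 88, 53) [229. 320.]
scene (51, -88, 53) [534. 181.]
scene (-85, -11, 40) [591. 409.]
scene (-85, -77, 40) [702. 347.]
top (51, 88, 53) [150. 311.]
top (51, -88, 53) [483. 329.]
top (-85, -11, 40) [322. 582.]
top (-85, -77, 40) [448. 588.]
```

View pics/scene14m.png

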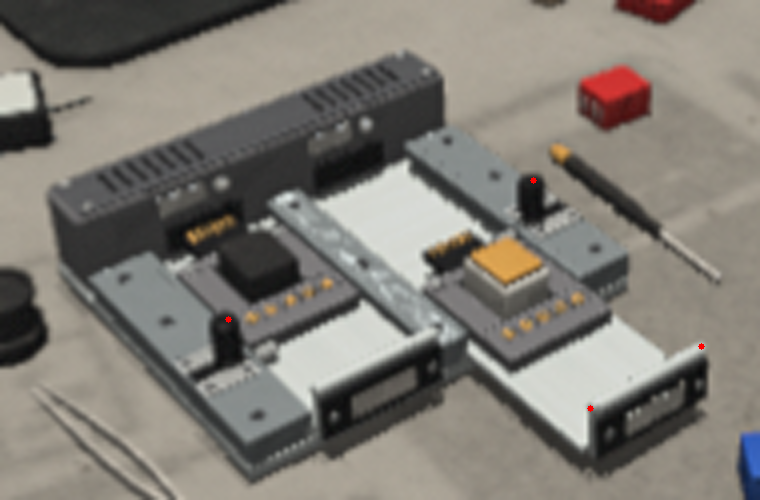

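View pics/top14m.png

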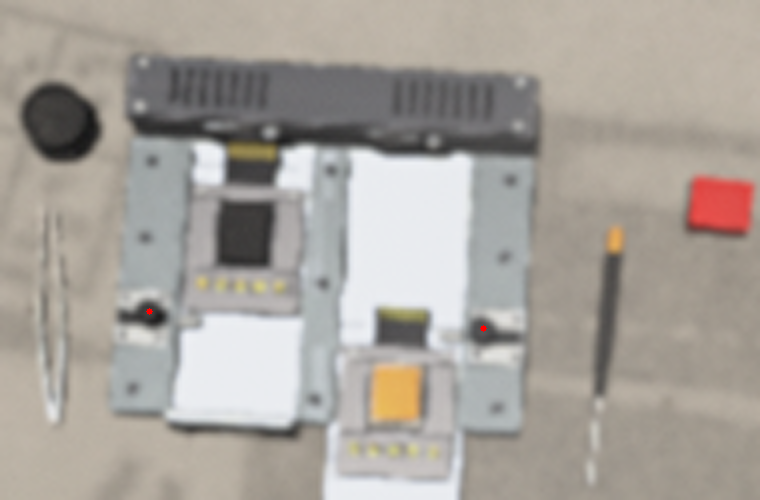

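```bash
python3 -c "
from workcell import manip
print(manip.job_done(), manip.get_state()['dq'].round(3))"
```

```text
the job is handed in; nothing more can be done
the job is handed in; nothing more can be done
```

The right slide, which carries the capped relay, is drawn out to its stop and its bolt is pushed home again. I have handed the job in. The last reading before hand-in was 16.5 s of the 53 s allowed, and the contact forces I read were at most about 9 N.

**What I did:** I worked with closed fingertips. I pushed the bolt outward to its stop, hooked behind the lip from inside the bay and drew the slide out. I then pushed the bolt back from outside until it met its stop, and moved the arm well clear.

**Last checks, from both cameras:**
- **Slide:** the lip sits where 85 mm of travel puts it.
- **Bolt:** the right knob is back at its home position, with the rod showing behind the nest block.
- **Relays and the rest:** both relays are in their pockets, and the left bay, tweezers and screwdriver look unmoved. I did not check the side cutter and solder spool again; the arm passed well above them.

**What disagreed:** the two cameras put the dock about 3 mm apart. The fingertip reached about 4 mm further than I had reckoned, because it is about 14 mm from centre to back rather than 17.5 mm. No check failed.

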